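# Lock the document box

## Robot

A 6-joint arm with a two-finger parallel gripper is mounted at the origin on the work surface. World frame = base frame: x ahead of the robot, y to its left, z up, the work surface at z = 0. Lengths are in m, angles in rad, forces in N, time in s.
With the tool pointing down it reaches from about 0.375 to 0.9 m from the base axis. Payload 3.1 kg.
Tool frame: the origin (TCP) lies midway between the tips of the shut fingers; the grasp point (between the pads) lies 19 mm behind it; y points along the fingers, z is the direction in which the jaws open and shut, and the axes are right-handed (so a half turn about y gives the same grasp; the last joint's range is limited). The gripper opens to 85 mm and grips with 20 to 120 N. Pads are 22 mm wide; open, the fingers measure 114 mm over their backs; the gripper's body (76 mm by 85 mm) begins 54 mm behind the grasp point. The pads swing forward as they close: fully open they stand 13 mm farther back than shut.
Start: joints at [1.161, 0.527, 1.433, -0, 1.181, -0.178], TCP at [0.144, 0.608, 0.202] pointing down, gripper open.
Joint ranges: [-3.08, 3.08], [-0.75, 2.2], [0.22, 2.44], [-1.43, 4.57], [0, 2.65], [-2.85, 2.85]. Speed limits (rad/s): [2.79, 2.79, 3.14, 3.14, 3.14, 3.14].

## Interface

Orientations are given as a unit quaternion [w, x, y, z].
In Python, from cell import movep, servo_line, move_j, grip, pause, ik, read_camera, camera_params, MotionError, job_done, boxes_of, cut_out, place_of, current_time, current_qpos, current_qvel, current_effort, current_position, current_orientation, current_contact_force, current_torque, current_width gives the robot as it stands. Calls block until the motion is done:
- movep(position, orientation): joint-space move of the TCP to a pose.
- servo_line(position, vel=0.15, ori=None, threshold=None): straight line of the TCP; ori=None keeps the orientation; vel is the mean speed in m/s. With threshold (N) it stops when the force on the tool has changed by that much, and returns True; else False.
- move_j(angles): joint-space move.
- grip(opening, grip_force=None): finger opening in m; grip_force is the grip in N (None keeps the last); returns when the fingers have stopped.
- pause(seconds).
- ik(position, orientation): joint angles nearest the present ones, or None.
- read_camera(name): name is "scene" or "top" or "wrist"; returns the picture (480x640x3 uint8, red, green, blue); there is no depth.
- camera_params(name): a dict with "K" (3x3 intrinsics, pixels), "k1" (the pictures are not rectified: a ray, as slopes to the right and down, at radius r is drawn at 1 + k1 r^2 times it, then the intrinsics apply), "extrinsics" (4x4, takes a point from camera to world coordinates); the wrist camera has in their place "T_tool_cam" (4x4, takes a point from camera to tool coordinates, whose origin is the TCP and whose axes are the tool frame's). Camera axes: x right, y up, looking along -z (the intrinsics and any distortion apply to the point x, -y, -z); pixel columns grow to the right and rows downward; lengths in m; the calibration is good to about 2 mm. A picture is of the moment at which its call begins: read the wrist's pose just before it. camera_params takes no time and is no camera call.
A pose or a line that the arm cannot do raises MotionError and nothing moves.
- job_done(): hands the job in, once; it reports no verdict.
Trained networks look in the newest picture that a camera, given by its name, has taken for a name from the list of things; names that differ only in an ending like _2 or _b are one class to them, and where a whole thing is asked for, a point or a joint stands for the part that bears it (a point fixed in the world has none). Each returns a list of dicts, best first, with "p" (0 to 1); they miss things now and then, are a little off and sometimes report something else, mostly with a low value. They report only what shows in the picture. A call takes as long as a camera call. They do not tell look-alikes from the thing itself.
- boxes_of(camera, query): "box" ([centre column, centre row, width, height] in pixels, round what is visible of it).
- cut_out(camera, query): "mask" (480x640 bool, what is visible of it) and "box" ([centre column, centre row, width, height] in pixels, round what is visible of it).
- place_of(camera, query): "location" ([column, row] in pixels: a listed point, or the origin of a listed thing).
Readings, each from a call of its own:
- current_time(): time.
- current_qpos(): joint angles.
- current_qvel(): joint speeds.
- current_effort(): joint torques, N m.
- current_position(): TCP position.
- current_orientation(): TCP orientation.
- current_contact_force(): force on the tool from outside, world axes, zero at the start.
- current_torque(): the same for the moment, N m.
- current_width(): finger opening in m.
Only numpy, scipy, OpenCV 4.12 (cv2) and the standard library are available. Lean on these libraries where they do the work, as an engineer would, in place of code of your own. Each camera call takes 0.05 s, during which the arm holds its last target.

## Task

Lock the document box on the desk: with a fingertip, push the post on the slotted disc round until its slot lines up with the bar, then push the bar by its upright tab through the slot until it is fully home in the keeper. Do not lift the bar or anything else, and leave the other things on the box and the desk where they stand.

Things in the scene. Friction and masses are not known exactly. Their poses are not given: they have to be found in the camera images.
- document_box: (All sizes in mm.) Fixed grey steel box, 240 (its x) x 340 (its y) x 80 high, turned up to 30 degrees; origin at the centre of its underside, x away from the robot and y to its left when unturned. On its top, along the line x = -25: an open guide channel from y = -166 to 8, the slotted disc at y = 55, the keeper from y = 101 to 140. Stapler and stamp stand on it around x = 85.
- guide_mouth (a point): Centre of the guide channel's floor at its disc end, on the box at x = -25, y = 8, 6 mm above the box's top (sizes in mm). The channel is dark steel, open at the top; its walls rise 10 above its floor, below the top of the bar, and are 27 wide over all.
- keeper_end (a point): Inside the keeper at its closed end wall, on the box at x = -25, y = 134, 13 mm above the box's top. The keeper is an aluminium tunnel with a roof, 32 wide, its top 28 above the box's top; the bar's nose stops here.
- bar: Loose steel bar lying in the guide, 12 wide x 150 long (its y) x 14 mm high, 0.25 kg; origin at the centre of its underside, axes as the box's, y towards its pointed nose (y = 75). At the tail an upright tab 26 wide, y = -73 to -65, 14 to 50 above the bar's underside. Slides with 1 to 3 N. Its nose starts 6 to 24 from the disc. Fully home its origin is at x = -25, y = 59, z = 86 of the box.
- disc (a joint): Turn of the slotted steel disc (dark slot floor), rad, growing clockwise seen from above, from -0.35 to 3.49; starts between 0.5 and 2.64. Disc 84 mm diameter, its top 20 above the box's top. Its one straight slot, 18 wide, open at the top, points along the bar at 0 and again at 3.14: either serves. Friction 0.05 N m; it stays where it is left. Out of line, it stops the bar.
- disc_axle (a point): Point of the box on the disc's upright axle, level with the disc's top: x = -25, y = 55, z = 100 mm above the underside of the box.
- disc_post (a point): Top of the round upright post on the disc, 12 mm diameter, 30 mm from the axle at right angles to the slot, rising 33 above the disc's top. At disc value 0 it lies on the box's -x side of the axle, at 1.57 on the +y side (by the keeper), at 3.14 on the +x side.
- stapler: Bystander (mm): black desk stapler, 112 long x 30 x 37 high, standing on the box's top on the far side of the bar; origin at the centre of its underside.
- stamp: Bystander (mm): dark wooden hand stamp, 38 diameter x 62 high, standing on the box's top on the far side of the disc; origin at the centre of its underside.
- pen_cup: Bystander (mm): dark metal pen cup, 72 diameter x 100 high, pens reach about 150; on the desk to the right; origin at the centre of its underside.
- mug: Bystander (mm): white mug, 80 diameter x 95 high, on the desk to the right; origin at the centre of its underside.
- calculator: Bystander (mm): flat grey calculator, 150 x 100 x 20, on the desk to the left; origin at the centre of its underside.
- hole_punch: Bystander (mm): steel and black hole punch, 110 x 120 x about 75 high, on the desk to the left; origin at the centre of its underside.
Not all that is in view belongs to the job. There is more than one size of the bar; the one meant has the size given above.

How it is judged:
By the outcome, as a careful person would: the job done as asked, in the order asked, and still so for the second after the job is handed in, with the robot touching nothing.
It also fails if it takes over 54 s, if anything falls off the work surface, if the arm or the gripper's body presses on something with over 40 N, if the wrist force passes 120 N, or if a joint passes its speed limit or range.

## Working session

There is one attempt and no reset: what is moved stays moved. The work goes in short steps, each a Python script; the robot and the scene stay as the last script left them, time stands still between calls to the robot, and variables do not carry over. Pictures are saved under pics/ and viewed, and the job is handed in when it is done.

```bash
ls; mkdir -p pics
python3 - <<'E'
from cell import *
import cv2
print(current_time(),current_position(),current_orientation(),current_width())
for c in ["scene","top"]:
    im=read_camera(c); cv2.imwrite(f"pics/{c}0.png",im[:,:,::-1])
    p=camera_params(c); print(c,p)
    for q in ["document_box","guide_mouth","keeper_end","bar","disc_axle","disc_post","stapler","stamp"]:
        print(q,[(round(d["p"],2),[round(float(v)) for v in d["location"]]) for d in place_of(c,q)][:4])
print(camera_params("wrist"),current_time())
E
```

```text
pics
0.0 [0.14321835 0.60754304 0.20101088] [-0.7016056   0.70311843 -0.08200433  0.08154357] 0.08546252978911033
scene {'K': array([[512.48008115,   0.        , 324.3820526 ],
       [  0.        , 512.48008115, 241.650569  ],
       [  0.        ,   0.        ,   1.        ]]), 'k1': -0.018161723729150234, 'extrinsics': array([[ 0.11425495, -0.73525985,  0.66808589,  1.20705382],
       [ 0.99337432,  0.07617368, -0.08605254, -0.09350818],
       [ 0.01238042,  0.67349129,  0.73909147,  0.88760285],
       [ 0.        ,  0.        ,  0.        ,  1.        ]])}
document_box [(0.95, [364, 304]), (0.68, [393, 260])]
guide_mouth [(0.81, [369, 267])]
keeper_end [(0.61, [430, 263])]
bar [(0.91, [396, 202]), (0.78, [239, 225]), (0.65, [325, 275])]
disc_axle [(0.88, [395, 262])]
disc_post [(0.68, [403, 242]), (0.53, [326, 271])]
stapler [(0.62, [324, 323]), (0.45, [370, 265])]
stamp [(0.59, [422, 313])]
top {'K': array([[556.15774752,   0.        , 318.98175743],
       [  0.        , 556.15774752, 236.57327604],
       [  0.        ,   0.        ,   1.        ]]), 'k1': 0.051773066295472
[... 433 characters left out ...]
, [326, 210]), (0.86, [252, 320])]
disc_axle [(0.86, [272, 214])]
disc_post [(0.9, [264, 222])]
stapler [(0.85, [328, 173])]
stamp [(0.71, [259, 176])]
{'K': array([[364.55941562,   0.        , 311.65184261],
       [  0.        , 364.55941562, 232.07764628],
       [  0.        ,   0.        ,   1.        ]]), 'k1': 0.006413342477063802, 'T_tool_cam': array([[ 6.00143746e-04, -9.62568212e-01, -2.71038886e-01,
        -7.00737747e-02],
       [-1.84917959e-04,  2.71038824e-01, -9.62568399e-01,
        -1.72734310e-01],
       [ 9.99999803e-01,  6.27799362e-04, -1.53338940e-05,
         9.95920325e-05],
       [ 0.00000000e+00,  0.00000000e+00,  0.00000000e+00,
         1.00000000e+00]])} 0.9
```

View pics/scene0.png

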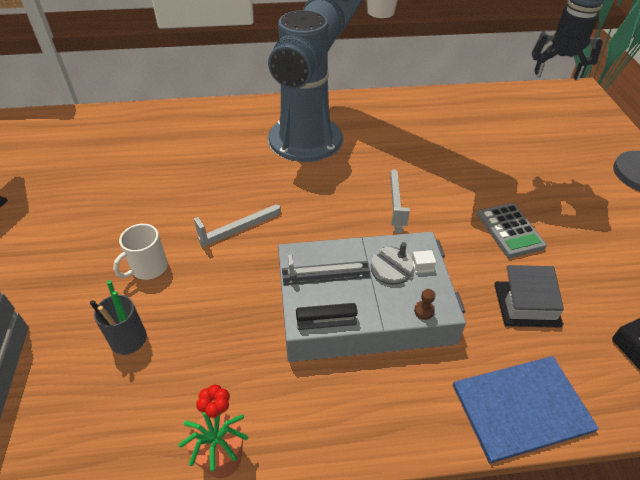

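View pics/top0.png

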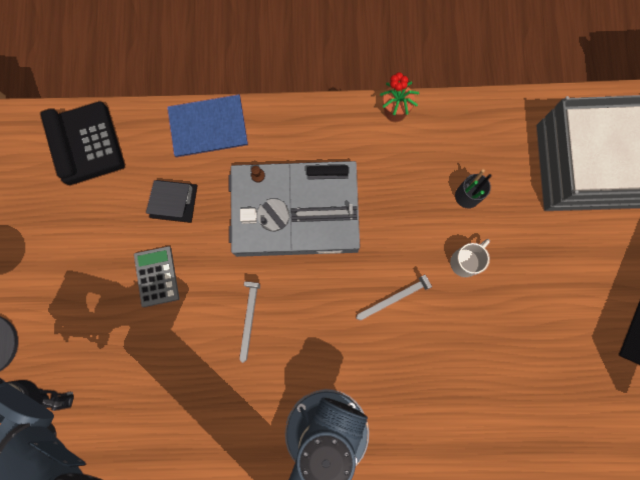

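```bash
python3 -c "
import cv2
a=cv2.imread('pics/top0.png')[150:270,210:410]; cv2.imwrite('pics/top0c.png',cv2.resize(a,None,fx=4,fy=4,interpolation=cv2.INTER_CUBIC))
a=cv2.imread('pics/scene0.png')[190:340,270:470]; cv2.imwrite('pics/scene0c.png',cv2.resize(a,None,fx=4,fy=4,interpolation=cv2.INTER_CUBIC))"
```

```text
(no output)
```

View pics/top0c.png

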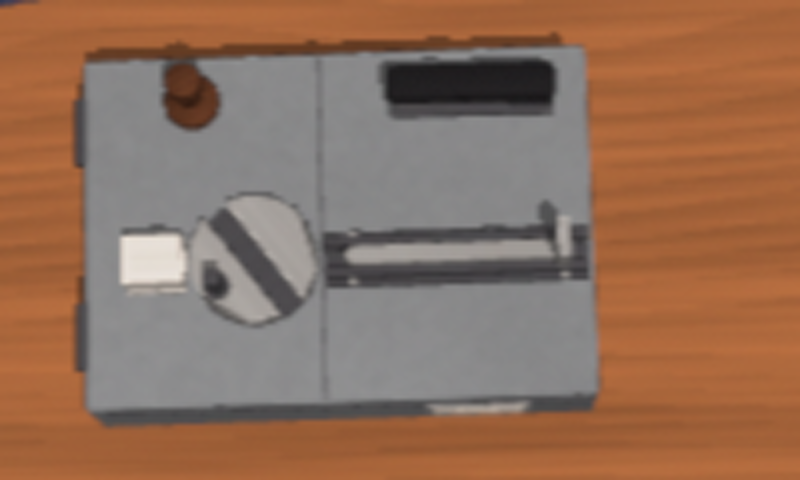

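View pics/scene0c.png

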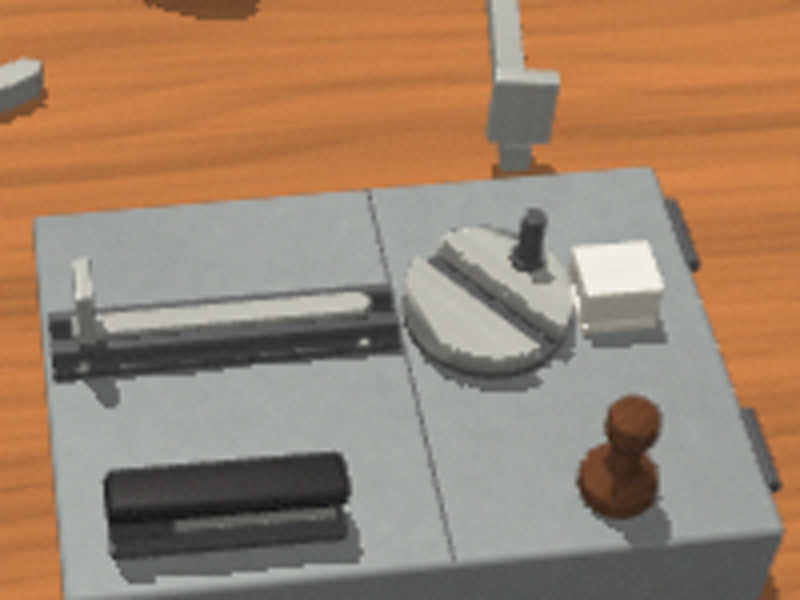

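In the top picture there are three bars: one in the guide at (326,210), and two on the desk at (390,302) and (252,320). The one in the guide is the one meant, because it lies in the channel; I check its length below. The disc post shows at about (264,220), towards the keeper and the robot. Next I fit the box pose.

```bash
cat > h.py <<'E'
import numpy as np, cv2
from scipy.optimize import least_squares
from cell import *
def proj(P,K,k1,T):
    P=np.atleast_2d(P); C=(P-T[:3,3])@T[:3,:3]
    s=np.c_[C[:,0],-C[:,1]]/(-C[:,2:3]); r2=(s**2).sum(1,keepdims=True)
    s=s*(1+k1*r2); return s@K[:2,:2].T+K[:2,2]
def ray(px,K,k1,T):
    d=(np.asarray(px,float)-K[:2,2])/np.array([K[0,0],K[1,1]]); s=d.copy()
    for _ in range(20): s=d/(1+k1*(s@s))
    v=T[:3,:3]@np.array([s[0],-s[1],-1]); return T[:3,3],v/np.linalg.norm(v)
def onz(px,z,cam):
    o,v=ray(px,*cam); return o+v*(z-o[2])/v[2]
def camfix(c):
    p=camera_params(c); return p["K"],p["k1"],p["extrinsics"]
def R4(q):
    from scipy.spatial.transform import Rotation as R
    return R.from_quat([q[1],q[2],q[3],q[0]]).as_matrix()
def camwrist(pos,q):
    p=camera_params("wrist"); T=np.eye(4); T[:3,:3]=R4(q); T[:3,3]=pos
    return p["K"],p["k1"],T@p["T_tool_cam"]
def b2w(b,P):
    P=np.atleast_2d(P)/1000.; c,s=np.cos(b[2]),np.sin(b[2])
    return np.c_[b[0]+c*P[:,0]-s*P[:,1], b[1]+s*P[:,0]+c*P[:,1], P[:,2]]
def w2b(b,W):
    W=np.atleast_2d(W); c,s=np.cos(b[2]),np.sin(b[2]); x=W[:,0]-b[0];y=W[:,1]-b[1]
    return 1000*np.c_[c*x+s*y,-s*x+c*y,W[:,2]]
E
python3 - <<'E'
from h import *
C={c:camfix(c) for c in("scene","top")}
cor=[(120,170,80),(120,-170,80),(-120,-170,80),(-120,170,80)]
obs={"top":[(231.2,165.5),(355.8,161.75),(359.2,248.75),(232,252)],"scene":[(465,323.25),(286.25,339.25),(278.75,244.25),(433,232.5)]}
net={"top":[((-25,8,86),(292,217)),((-25,134,93),(243,218)),((-25,55,100),(272,214))],"scene":[((-25,8,86),(369,267)),((-25,134,93),(430,263)),((-25,55,100),(395,262))]}
def f(b,cs):
    return np.concatenate([(proj(b2w(b,cor),*C[c])-np.array(obs[c])).ravel() for c in cs])
for cs in (["top"],["scene"],["top","scene"]):
    r=least_squares(f,[0.45,0.05,0],args=(cs,)); print(cs,r.x,np.round(r.fun,1))
    b=r.x
for c in net:
  for P,o in net[c]: print(c,P,np.round(proj(b2w(b,P),*C[c])[0]-o,1))
# post & bar
for c,o in(("top",(264,219.)),("scene",(403,242.5))): 
    p=w2b(b,onz(o,.133,C[c]))[0]; print("post",c,p,np.hypot(p[0]+25,p[1]-55), np.arctan2(p[1]-55,-(p[0]+25)))
for c,t,n in(("top",(210+565/4,150+215/4),(210+345/4,150+253/4)),("scene",(270+82/4,190+262/4),(270+370/4,190+297/4))):
    print("tab top",w2b(b,onz(t,.136,C[c])),"nose",w2b(b,onz(n,.100,C[c])))
# slot ends top
e=[w2b(b,onz((210+x/4,150+y/4),.1,C["top"]))[0] for x,y in((222,215),(290,308))]; print("slot",e, np.degrees(np.arctan2(*(e[0]-e[1])[:2])))
# the other bars lengths
for a,d in(((427,281),(359,317)),((252,285),(243,359))): print("len",np.linalg.norm(onz(a,.014,C["top"])-onz(d,.014,C["top"])))
np.save("b.npy",b)
E
```

```text
['top'] [0.58609347 0.06877811 0.00351536] [-0.5 -0.6  0.8 -0.7  0.9  0.3 -1.2  0.8]
['scene'] [ 5.90412488e-01  7.16570133e-02 -4.75491514e-04] [ 1.6  0.3 -1.4  1.2 -0.9 -1.4  0.8 -1.5]
['top', 'scene'] [0.58860608 0.07073532 0.00122186] [-1.1 -1.6  0.2 -1.4 -0.  -0.4 -2.1 -0.2  0.9 -0.6 -1.8  0.5 -1.5 -1.9
  0.  -2.1]
top (-25, 8, 86) [-1.2 -2.7]
top (-25, 134, 93) [-0.2 -3. ]
top (-25, 55, 100) [ 0.5 -0.3]
scene (-25, 8, 86) [-1.3  1.2]
scene (-25, 134, 93) [-1.1 -2.1]
scene (-25, 55, 100) [-3.8 -0.2]
post top [-45.49645604  73.65869607 133.        ] 27.7173528537324 0.7384972532130153
post scene [-45.11781381  79.45469748 133.        ] 31.666364825388627 0.8823923584383424
tab top [[ -12.55602152 -150.63996583  136.        ]] nose [[-25.60518205  -7.38347558 100.        ]]
tab top [[ -31.86864254 -146.05002717  136.        ]] nose [[-24.8284371   -3.60043275 100.        ]]
slot [array([  2.20950986,  73.13421173, 100.        ]), array([-61.31261538,  29.20430794, 100.        ])] 55.33348494932243
len 0.20865636809279817
len 0.19719257878127328
```

The desk bars measure about 200 mm and the guide bar about 150 mm, so the guide bar is confirmed. The disc is at about 0.85, so I will turn it back to 0. First I take a closer wrist view.

```bash
cat >> h.py <<'E'
from scipy.spatial.transform import Rotation as Rn
def quat(yaw,sgn):
    # tool x = sgn * box y, tool y = down
    Y=np.array([-np.sin(yaw),np.cos(yaw),0])*sgn; D=np.array([0,0,-1.]); M=np.c_[Y,D,np.cross(Y,D)]
    q=Rn.from_matrix(M).as_quat(); return [q[3],q[0],q[1],q[2]]
def shot(name):
    pos,q=current_position(),current_orientation(); im=read_camera("wrist")
    cv2.imwrite(f"pics/{name}.png",im[:,:,::-1]); cam=camwrist(pos,q); np.save(f"pics/{name}.npy",np.array([*pos,*q])); return im,cam
E
python3 - <<'E'
from h import *
b=np.load("b.npy")
for s in(1,-1):
  q=quat(b[2],s)
  for P in((-100,0,260),(-55,110,115),(-55,72,115),(-25,-175,125),(-25,-25,125)):
    j=ik(b2w(b,P)[0],q); print(s,P,None if j is None else np.round(j,2))
q=quat(b[2],-1) if ik(b2w(b,(-100,0,260))[0],quat(b[2],1)) is None else quat(b[2],1)
grip(0.0)
movep(b2w(b,(-100,0,260))[0],q)
im,cam=shot("w1")
for n in ["guide_mouth","keeper_end","bar","disc_axle","disc_post"]:
    print(n,[(round(d["p"],2),np.round(d["location"],1)) for d in place_of("wrist",n)][:3])
print(current_time(),current_width(), current_contact_force())
E
```

```text
1 (-100, 0, 260) None
1 (-55, 110, 115) None
1 (-55, 72, 115) None
1 (-25, -175, 125) [-0.38  0.56  1.64 -0.    0.95  2.76]
1 (-25, -25, 125) None
-1 (-100, 0, 260) [-0.08  0.28  1.68 -0.    1.18 -0.08]
-1 (-55, 110, 115) [ 0.13  0.56  1.67 -0.    0.91  0.13]
-1 (-55, 72, 115) [ 0.06  0.55  1.7  -0.    0.89  0.06]
-1 (-25, -175, 125) [-0.38  0.56  1.64 -0.    0.95 -0.38]
-1 (-25, -25, 125) [-0.12  0.55  1.66 -0.    0.93 -0.12]
guide_mouth [(0.85, array([392.6, 198. ]))]
keeper_end [(0.91, array([404.5,  48.3]))]
bar [(0.86, array([200.1, 371.8])), (0.64, array([128.8,  69.2])), (0.62, array([389.6, 279.4]))]
disc_axle [(0.81, array([401.5, 148.4]))]
disc_post [(0.67, array([387.7, 116.8])), (0.26, array([398.6, 187.1]))]
4.2583 0.00028309856104702987 [-0.75559347  0.25270966  0.10124455]
```

View pics/w1.png

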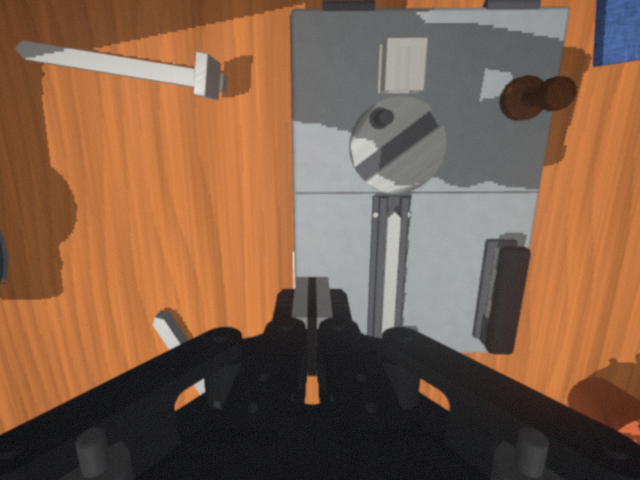

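```bash
python3 -c "
import cv2
a=cv2.imread('pics/w1.png')[0:200,340:490]; cv2.imwrite('pics/w1c.png',cv2.resize(a,None,fx=3,fy=3,interpolation=cv2.INTER_CUBIC))
a=cv2.imread('pics/w1.png')[170:360,340:490]; cv2.imwrite('pics/w1d.png',cv2.resize(a,None,fx=3,fy=3,interpolation=cv2.INTER_CUBIC))"
```

```text
(no output)
```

View pics/w1c.png

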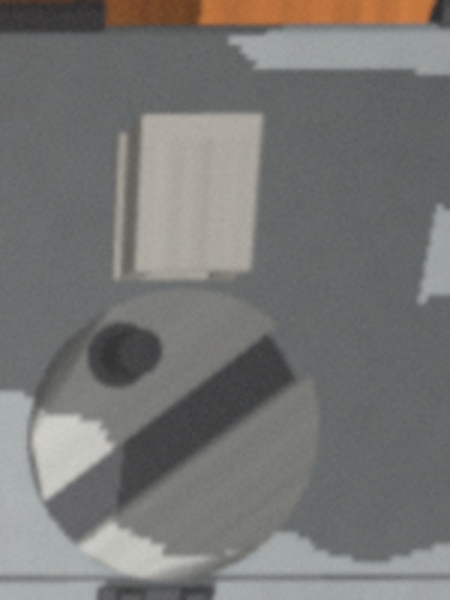

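View pics/w1d.png

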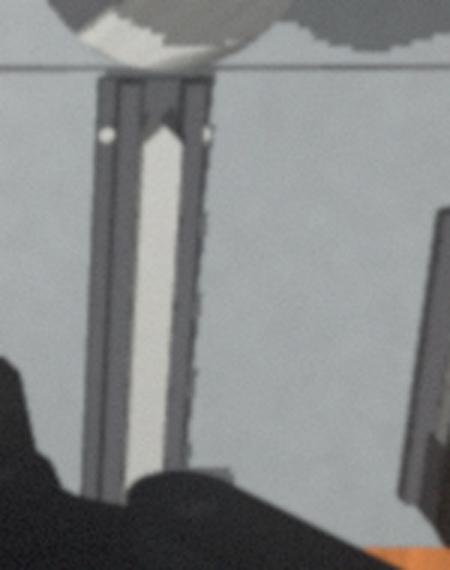

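Run:
```python
from h import *
a=np.load("pics/w1.npy"); W=camwrist(a[:3],a[3:]); C={"top":camfix("top"),"scene":camfix("scene")}
b0=np.load("b.npy")
pts=[(-41,140,108),(-9,140,108),(-9,101,108),(-41,101,108),(-120,170,80),(120,170,80),(-38.5,8,96),(-11.5,8,96)]
ob=np.array([(386.7,38.3),(427.7,37.7),(424,90.3),(384.3,90.7),(292,11),(568,9),(372.7,195.3),(411.3,195)])
r=least_squares(lambda b:(proj(b2w(b,pts),*W)-ob).ravel(),b0,loss="soft_l1"); b=r.x; print(b,b0); print(np.round(proj(b2w(b,pts),*W)-ob,1))
for bb in(b,b0):
  p=w2b(bb,onz((386,116.4),.133,W))[0]; print("post",p,np.hypot(p[0]+25,p[1]-55),np.arctan2(p[1]-55,-(p[0]+25)))
  s=[w2b(bb,onz((340+x/3,y/3),.1,W))[0,:2] for x,y in((268,337),(298,378),(48,500),(80,542))]; print(np.round(s,1))
  for i,k in((0,2),(1,3)):
    d=s[i]-s[k]; print("slot theta", np.arctan2(d[0],d[1]))
  print("disc centre",w2b(bb,onz((340+174/3,432/3),.1,W)), "nose",w2b(bb,onz((340+163/3,170+124/3),.1,W)))
np.save("bw.npy",b)
```

```text
[ 0.58796128  0.07064039 -0.00500632] [0.58860608 0.07073532 0.00122186]
[[ 0.8 -0. ]
 [-0.3  0.8]
 [-1.1  0.2]
 [ 0.2 -0.4]
 [-1.2 -4.5]
 [ 4.6 -1.2]
 [ 5.9  2.7]
 [-3.8  3.2]]
post [-43.21766049  79.46459313 133.        ] 30.50245024023318 0.9307253586297489
[[  0.4  84.1]
 [ 10.2  72.8]
 [-61.2  37.2]
 [-51.   24.6]]
slot theta 0.9199057020411844
slot theta 0.9039797435779748
disc centre [[-24.77741698  57.30506105 100.        ]] nose [[-23.81810848  -3.74829479 100.        ]]
post [-43.3668187   79.63807336 133.        ] 30.730679919043872 0.9302040108413259
[[  0.3  84. ]
 [ 10.   72.7]
 [-61.6  37.5]
 [-51.5  24.9]]
slot theta 0.9261338811103534
slot theta 0.910207922647144
disc centre [[-25.06494549  57.36412267 100.        ]] nose [[-24.48590437  -3.69402374 100.        ]]
```

```bash
python3 - <<'E'
from h import *
b=np.load("b.npy"); q=quat(b[2],-1)
P=lambda *p:b2w(b,p)[0]
movep(P(-52,106,200),q)
servo_line(P(-52,106,118),vel=.12)
print(current_contact_force())
servo_line(P(-52,76,118),vel=.05)
print(current_contact_force(),w2b(b,current_position()),current_time())
im,cam=shot("w2")
E
python3 -c "
import cv2
a=cv2.imread('pics/w2.png'); cv2.imwrite('pics/w2c.png',a)"
```

```text
[-0.635511   -0.54965775 -0.41530827]
[ 1.13294892  0.14788491 -0.12342982] [[-51.98601516  75.9061944  117.97468855]] 6.425
```

View pics/w2.png

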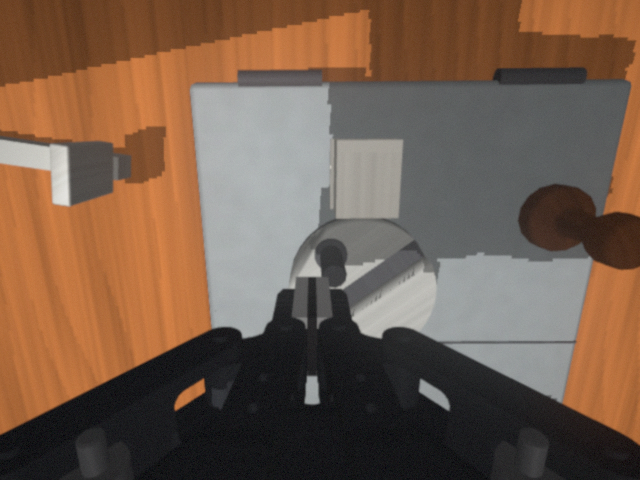

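Run:
```python
from h import *
b=np.load("b.npy")
a=np.load("pics/w2.npy"); W=camwrist(a[:3],a[3:])
for t in(.6,.8,.93,1.1,1.3):
  print(t,np.round([proj(b2w(b,(-25-30*np.cos(t),55+30*np.sin(t),z)),*W)[0] for z in(133,100)],0).tolist())
print("tcp",proj(a[:3],*W), "keeper",proj(b2w(b,[(-41,140,108),(-9,140,108),(-9,101,108)]),*W))
im=cv2.imread("pics/w2.png")[200:340,270:450]; cv2.imwrite("pics/w2c.png",cv2.resize(im,None,fx=4,fy=4,interpolation=2))
```

```text
0.6 [[319.0, 291.0], [318.0, 266.0]]
0.8 [[327.0, 282.0], [325.0, 258.0]]
0.93 [[334.0, 277.0], [330.0, 254.0]]
1.1 [[343.0, 272.0], [338.0, 249.0]]
1.3 [[355.0, 267.0], [348.0, 245.0]]
tcp [[314.02048789 271.12263829]] keeper [[336.6380385  140.37532086]
 [402.54709655 140.2777431 ]
 [397.44808249 218.37823248]]
```

View pics/w2c.png

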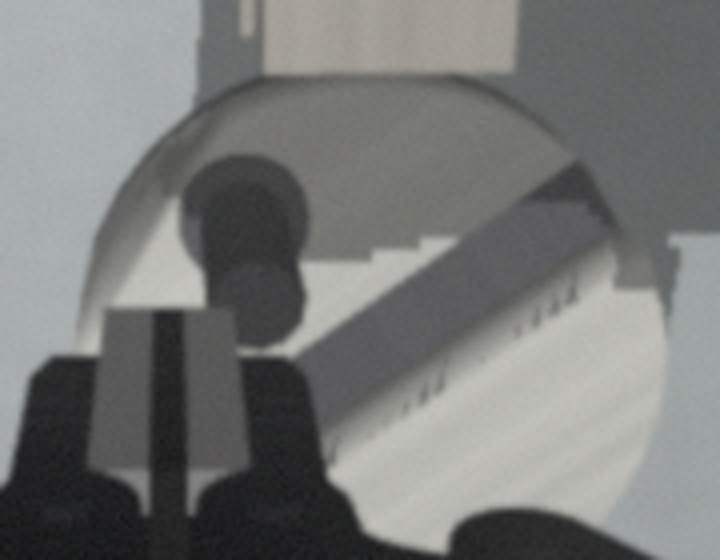

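Run:
```python
from h import *
for c in("scene","top"):
  im=read_camera(c)[:,:,::-1]; C=camfix(c); p=proj(current_position(),*C)[0]; print(c,p)
  x,y=map(int,p); a=im[max(0,y-60):y+60,x-80:x+80]
  cv2.imwrite(f"pics/{c}2.png",cv2.resize(a,None,fx=5,fy=5,interpolation=2))
print(current_position(),current_contact_force())
```

```text
scene [399.73882075 245.10913811]
top [263.68892943 222.66502922]
[0.53649631 0.14692189 0.11797693] [-0.42988269 -0.21338169  0.15984899]
```

View pics/scene2.png

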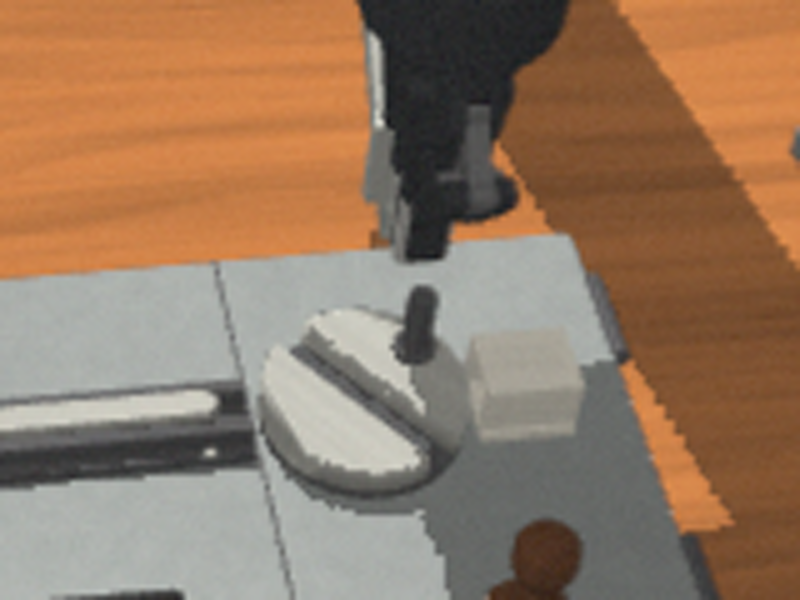

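Run:
```python
from h import *
b=np.load("b.npy")
a=np.load("pics/w2.npy"); W=camwrist(a[:3],a[3:]); S=camfix("scene");T=camfix("top")
for z in(118,128,138,148,158):
  o=proj(b2w(b,[(-52,87,z),(-52,65,z)]),*S)-[399.7,245.1]; print(z,"scene crop",(o*5+[400,300]).round().tolist(),"wrist",proj(b2w(b,[(-60.5,87,z),(-43.5,87,z)]),*W).round().tolist(), "top",((proj(b2w(b,(-52,76,z)),*T)-[263.7,222.7])*5+[400,300]).round())
```

```text
118 scene crop [[426.0, 298.0], [373.0, 302.0]] wrist [[297.0, 250.0], [331.0, 250.0]] top [[400. 300.]]
128 scene crop [[430.0, 281.0], [376.0, 286.0]] wrist [[296.0, 257.0], [332.0, 257.0]] top [[398. 296.]]
138 scene crop [[433.0, 264.0], [379.0, 269.0]] wrist [[295.0, 265.0], [333.0, 265.0]] top [[396. 292.]]
148 scene crop [[436.0, 247.0], [382.0, 252.0]] wrist [[294.0, 273.0], [335.0, 273.0]] top [[394. 288.]]
158 scene crop [[439.0, 230.0], [385.0, 234.0]] wrist [[293.0, 283.0], [336.0, 283.0]] top [[391. 284.]]
```

View pics/top2.png

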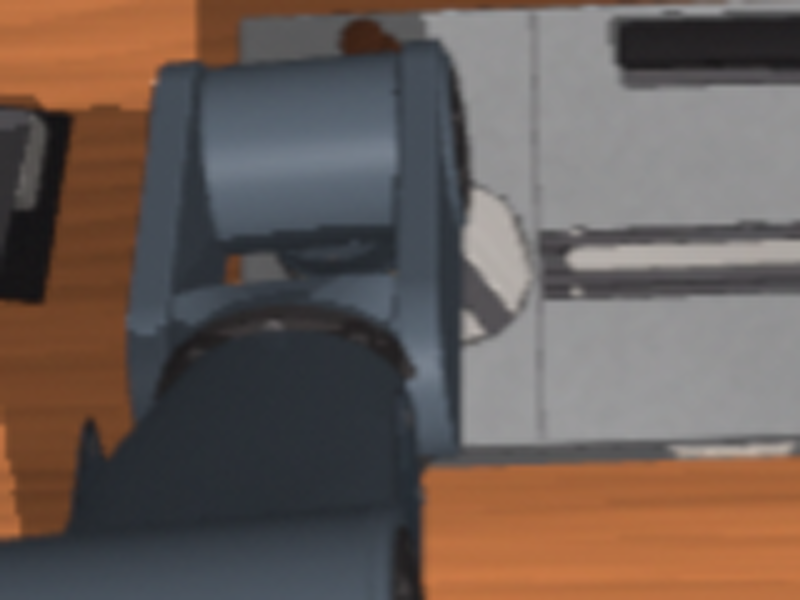

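The finger's underside shows about 25–30 mm above where the TCP says it should be (scene crop (425,258) against an expected (425,298)). It passed over the post, which has not moved. I will back off, lower beside the disc where there is room, and check the tip height.

Run:
```python
from h import *
b=np.load("b.npy"); P=lambda *p:b2w(b,p)[0]
servo_line(P(-60,112,118),vel=.1)
print(servo_line(P(-60,112,96),vel=.05,threshold=4))
print(w2b(b,current_position()),current_contact_force(),current_time(),current_width())
C=camfix("scene")
im=read_camera("scene")[:,:,::-1]; a=im[190:310,320:480]; cv2.imwrite("pics/scene3.png",cv2.resize(a,None,fx=5,fy=5,interpolation=2))
print((proj(current_position(),*C)[0]-[320,190])*5)
shot("w3")
```

```text
False
[[-60.10418471 111.84178993  95.61060867]] [0.07050563 0.67388101 0.01755612] 7.6833 -0.000120268931380426
[472.66259867 290.4022822 ]
```

View pics/scene3.png

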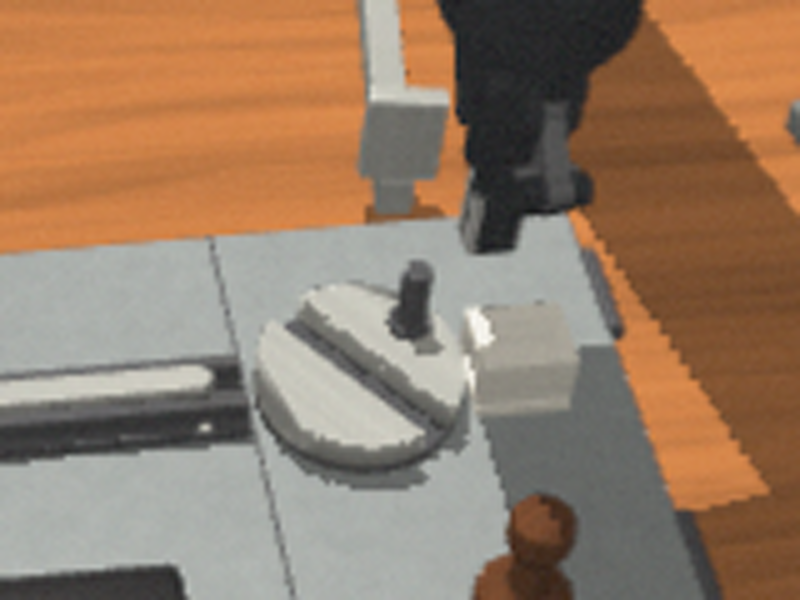

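View pics/w3.png

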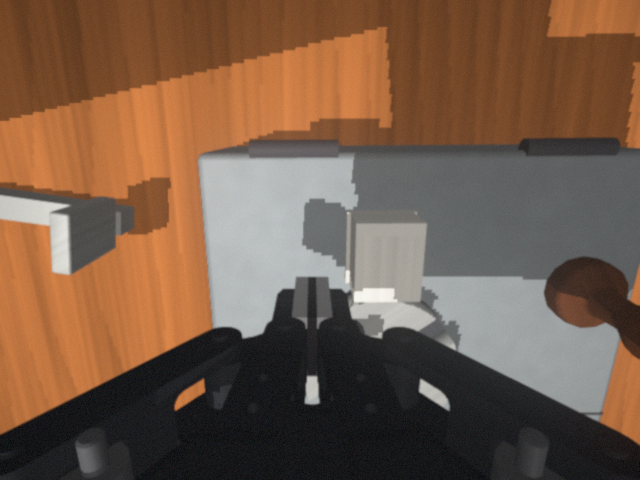

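Run:
```python
from h import *
b=np.load("b.npy"); P=lambda *p:b2w(b,p)[0]
print(servo_line(P(-60,112,54),vel=.03,threshold=2.5))
print(w2b(b,current_position()),current_contact_force(),current_time())
im=read_camera("scene")[:,:,::-1]; a=im[190:310,320:480]; cv2.imwrite("pics/scene4.png",cv2.resize(a,None,fx=5,fy=5,interpolation=2))
C=camfix("scene");print((proj(current_position(),*C)[0]-[320,190])*5)
```

```text
False
[[-59.83857229 112.02334268  54.20142522]] [ 0.45017858  0.57777486 -0.45546768] 9.3333
[459.04081166 355.33087607]
```

View pics/scene4.png

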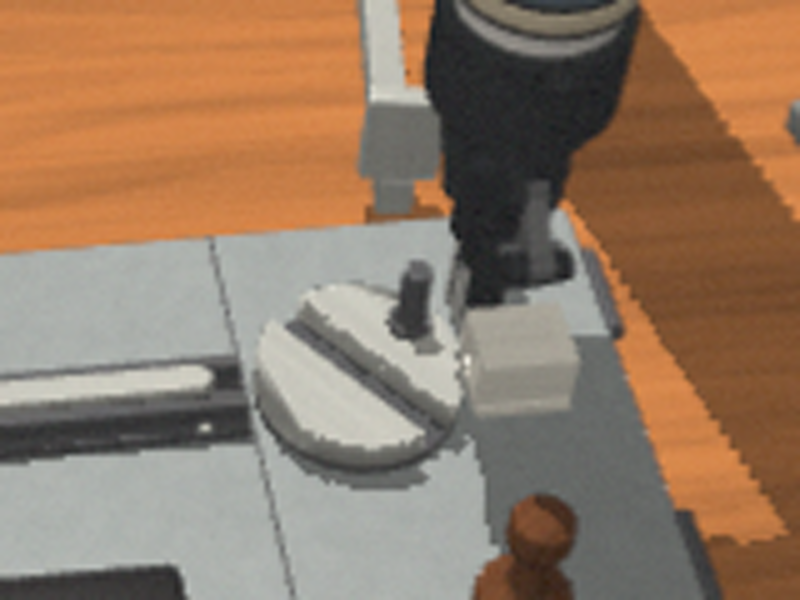

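The TCP reads 26 mm below the box top with no contact, so the TCP does lie beyond the real tip. I lower a little more to find the touch.

Run:
```python
from h import *
b=np.load("b.npy"); P=lambda *p:b2w(b,p)[0]
print(servo_line(P(-60,112,38),vel=.02,threshold=2.5))
print(w2b(b,current_position()),current_contact_force(),current_time())
```

```text
True
[[-59.75271148 112.05243214  50.80619462]] [-1.26933943  0.19432853  3.61634437] 9.7583
```

Run:
```python
from h import *
b=np.load("b.npy"); P=lambda *p:b2w(b,p)[0]
servo_line(P(-60,112,90),vel=.12)
servo_line(P(-47,106,90),vel=.1)
print(current_contact_force())
servo_line(P(-50,86,90),vel=.06);print(current_contact_force())
servo_line(P(-55,75,90),vel=.05)
print(w2b(b,current_position()),current_contact_force(),current_time())
shot("w5")
im=read_camera("scene")[:,:,::-1]; a=im[190:310,320:480]; cv2.imwrite("pics/scene5.png",cv2.resize(a,None,fx=5,fy=5,interpolation=2))
```

```text
[0.58722224 0.3396079  0.22978484]
[-9.45546516  6.83155703  5.56203199]
[[-63.30046936  75.5483691   89.16337771]] [-10.31604631   4.46927867   6.82378457] 11.4083
```

View pics/scene5.png

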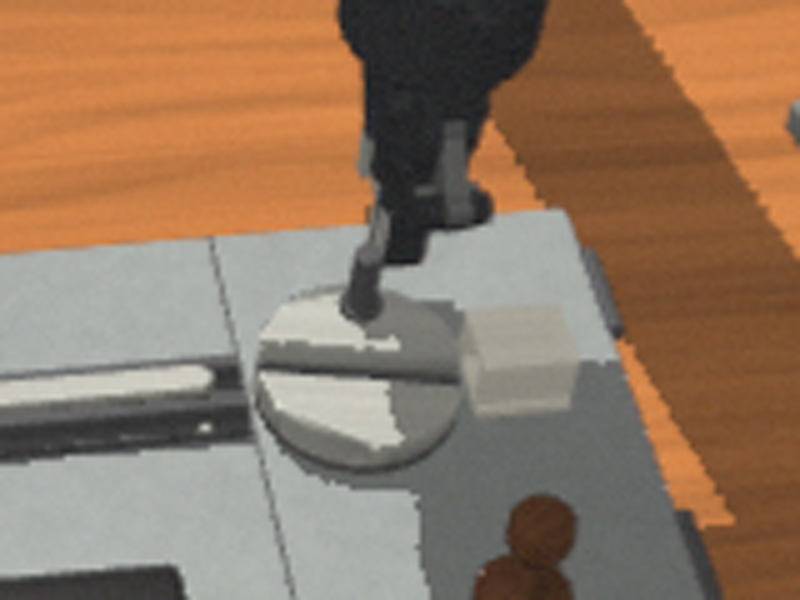

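View pics/w5.png

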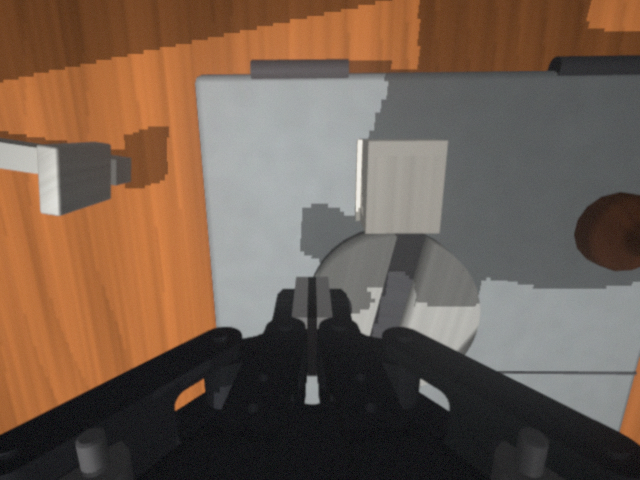

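```bash
cat >> h.py <<'E'
def theta(b,cam,pts,z=.1):
    s=[w2b(b,onz(p,z,cam))[0,:2] for p in pts]; d=s[0]-s[1]; return np.arctan2(d[0],d[1]),np.round(s,1).tolist()
E
python3 - <<'E'
from h import *
b=np.load("b.npy"); P=lambda *p:b2w(b,p)[0]
servo_line(P(-56,88,90),vel=.1)
print(w2b(b,current_position()),current_contact_force())
shot("w6"); print(current_time())
im=cv2.imread("pics/w6.png")[180:380,270:520]; cv2.imwrite("pics/w6c.png",cv2.resize(im,None,fx=3,fy=3,interpolation=2))
E
```

```text
[[-55.76016343  87.94121786  90.10858584]] [ 0.23596541 -0.44472957 -0.65353354]
11.8417
```

View pics/w6c.png

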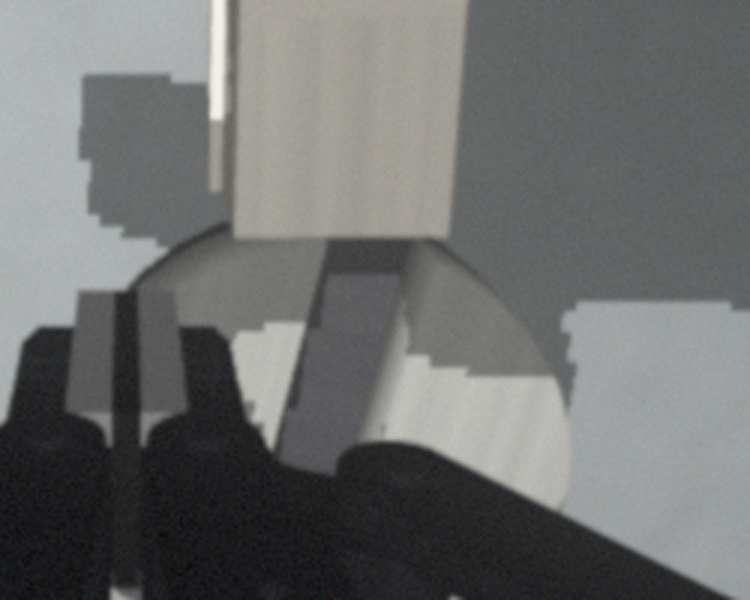

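Run:
```python
from h import *
b=np.load("b.npy"); a=np.load("pics/w6.npy"); W=camwrist(a[:3],a[3:])
f=lambda x,y:(270+x/3,180+y/3)
print(theta(b,W,[f(327,240),f(277,455)]))
print("keeper sides",theta(b,W,[f(240,10),f(234,235)],.108),theta(b,W,[f(470,10),f(449,235)],.108))
```

```text
(np.float64(0.16669959041271082), [[-25.0, 97.6], [-31.5, 59.3]])
keeper sides (np.float64(-0.0026215474719019517), [[-40.7, 135.2], [-40.6, 101.3]]) (np.float64(0.0064859759779594345), [[-8.1, 135.2], [-8.3, 101.4]])
```

Run:
```python
from h import *
b=np.load("b.npy"); P=lambda *p:b2w(b,p)[0]
servo_line(P(-53,71,90),vel=.05)
print(w2b(b,current_position()),current_contact_force())
servo_line(P(-53,90,90),vel=.1)
print(w2b(b,current_position()),current_contact_force())
a=shot("w7")[1]; print(current_time())
im=cv2.imread("pics/w7.png")[180:380,270:520]; cv2.imwrite("pics/w7c.png",cv2.resize(im,None,fx=3,fy=3,interpolation=2))
```

```text
[[-52.14176701  70.14660922  90.08829178]] [ 0.55764505 -0.48999964 -0.98548732]
[[-52.82433646  90.57432325  90.07809757]] [-0.31791166 -0.39292852 -0.34599869]
12.725
```

View pics/w7c.png

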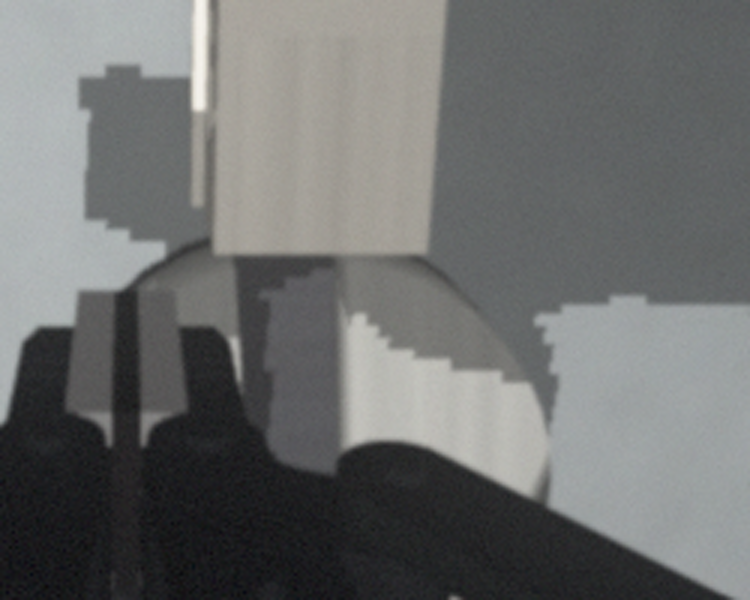

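Run:
```python
from h import *
b=np.load("b.npy"); a=np.load("pics/w7.npy"); W=camwrist(a[:3],a[3:])
f=lambda x,y:(270+x/3,180+y/3)
print(theta(b,W,[f(236,260),f(243,385)]),theta(b,W,[f(342,335),f(339,440)]),theta(b,W,[f(341,260),f(339,440)]))
print("keeper sides",theta(b,W,[f(219,10),f(214,250)],.108),theta(b,W,[f(447,10),f(429,250)],.108))
```

```text
(np.float64(-0.08094900012347099), [[-36.4, 96.9], [-34.6, 74.9]]) (np.float64(-0.028566081143566766), [[-18.8, 83.9], [-18.3, 64.9]]) (np.float64(-0.04418613349756293), [[-19.7, 96.9], [-18.3, 64.9]])
keeper sides (np.float64(-0.003867361431171508), [[-40.7, 137.8], [-40.6, 101.6]]) (np.float64(-0.0067083131656166806), [[-8.5, 137.9], [-8.2, 101.7]])
```

Run:
```python
from h import *
b=np.load("b.npy"); P=lambda *p:b2w(b,p)[0]
servo_line(P(-55,90,130),vel=.15)
servo_line(P(-55,25,130),vel=.18)
servo_line(P(-55,25,90),vel=.12)
print(current_contact_force())
servo_line(P(-55,33,90),vel=.04)
servo_line(P(-55,37.3,90),vel=.02)
print(w2b(b,current_position()),current_contact_force())
servo_line(P(-55,25,90),vel=.1)
servo_line(P(-95,-20,160),vel=.2)
shot("w8"); print(current_time())
im=cv2.imread("pics/w8.png"); cv2.imwrite("pics/w8c.png",cv2.resize(im[0:240,320:520],None,fx=3,fy=2.5,interpolation=2))
```

```text
[ 0.28254088 -0.26002832  0.25373498]
[[-54.99420963  37.3160284   90.06090428]] [0.13227726 0.28056896 0.0201101 ]
15.7833
```

View pics/w8.png

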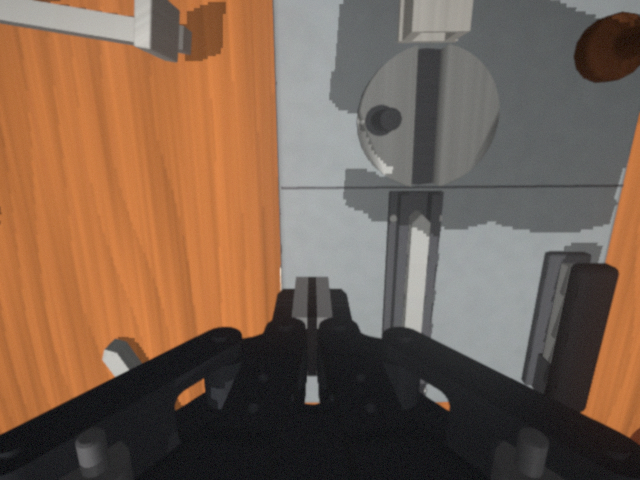

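View pics/w8c.png

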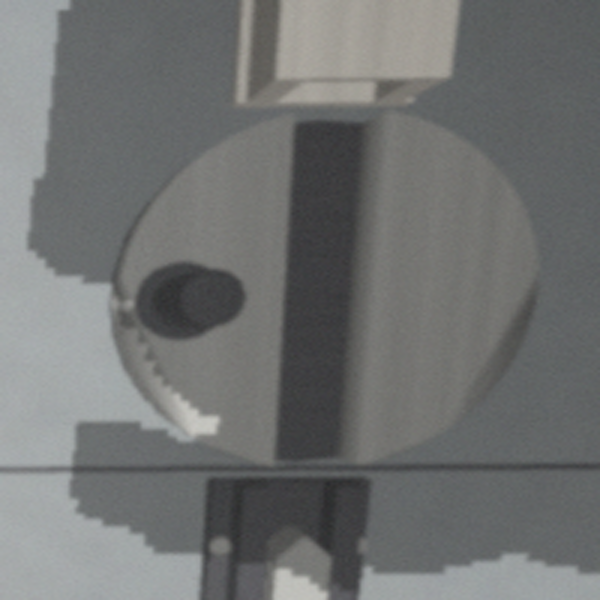

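Run:
```python
from h import *
b=np.load("b.npy"); a=np.load("pics/w8.npy"); W=camwrist(a[:3],a[3:])
f=lambda x,y:(320+x/3,y/2.5)
print(theta(b,W,[f(297,122),f(275,460)]),theta(b,W,[f(366,122),f(340,460)]))
print("keeper",theta(b,W,[f(282,10),f(277,80)],.108))
print("box edge",theta(b,W,[(273.5,0),(280,260)],.08))
print("post",w2b(b,onz(f(213,297),.133,W)),"slot floor?",theta(b,W,[f(297,122),f(275,460)],.086))
print("nose",w2b(b,onz(f(291,528),.1,W)))
# expected pixel of the slot edges at theta=0
print([((p-[320,0])*[3,2.5]).round().tolist() for p in proj(b2w(b,[(-34,96,100),(-34,14,100),(-16,96,100),(-16,14,100)]),*W)])
```

```text
(np.float64(-0.020415243587480276), [[-33.6, 94.2], [-32.0, 15.7]]) (np.float64(-0.02697358182915466), [[-20.3, 94.1], [-18.2, 15.7]])
keeper (np.float64(-0.009724058390320534), [[-40.3, 114.7], [-40.1, 101.1]])
box edge (np.float64(0.0015395488565467625), [[-119.1, 125.1], [-119.4, -43.2]])
post [[-54.37368762  54.67305424 133.        ]] slot floor? (np.float64(-0.02041524358747972), [[-29.9, 96.8], [-28.2, 13.7]])
nose [[-27.25976173  -2.07145983 100.        ]]
[[296.0, 113.0], [265.0, 467.0], [390.0, 113.0], [350.0, 467.0]]
```

θ is about -0.02 (tolerance is about ±0.07), so the slot is in line. Next is the bar.

Run:
```python
from h import *
b=np.load("b.npy"); P=lambda *p:b2w(b,p)[0]; q=quat(b[2],-1)
servo_line(P(-60,-182,150),vel=.2)
servo_line(P(-26,-182,130),vel=.15)
servo_line(P(-26,-182,77),vel=.12)
print(current_contact_force(),current_time())
r=servo_line(P(-26,-75,77),vel=.05,threshold=10)
print(r,w2b(b,current_position()),current_contact_force(),current_time())
shot("w9")
im=read_camera("scene")[:,:,::-1]; a=im[190:310,270:430]; cv2.imwrite("pics/scene9.png",cv2.resize(a,None,fx=5,fy=5,interpolation=2))
```

```text
[ 0.296062   -0.56959024  0.17500262] 17.775
False [[-25.92513988 -75.11552271  77.03888035]] [-0.29536173 -2.04595099 -0.28544389] 20.0667
```

View pics/scene9.png

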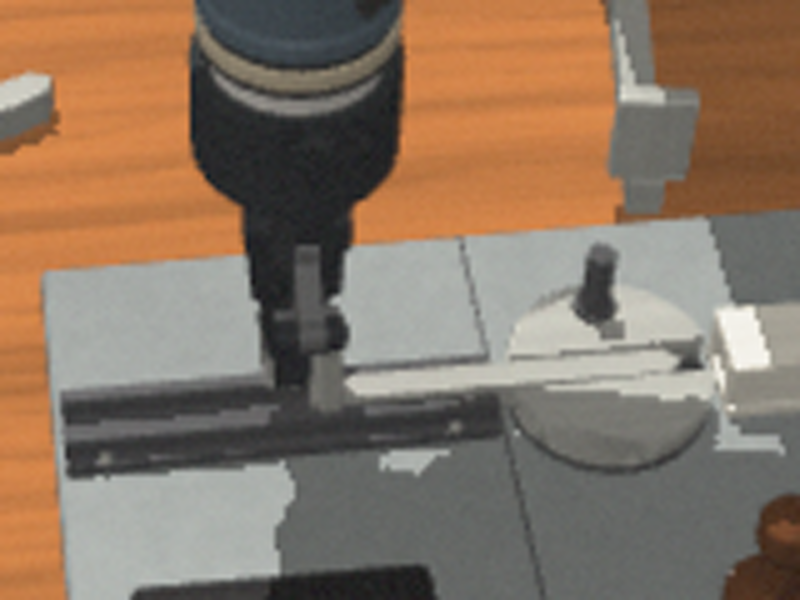

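View pics/w9.png

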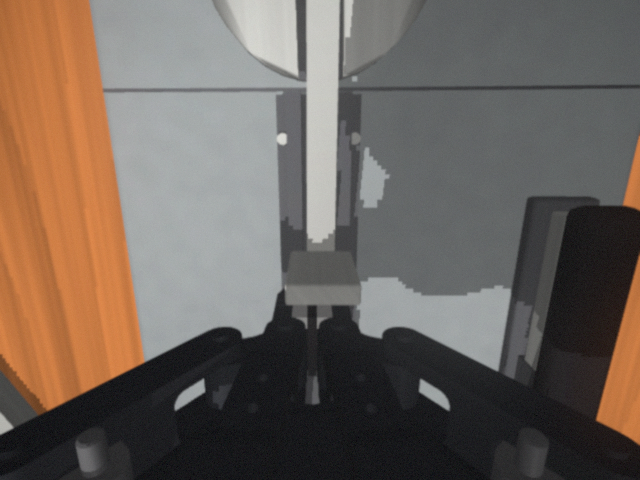

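The bar's nose is through the slot and close to the keeper (scene crop (690,360)), and the push takes about 2 N. I push on to the stop.

Run:
```python
from h import *
b=np.load("b.npy"); P=lambda *p:b2w(b,p)[0]
r=servo_line(P(-26,-15,77),vel=.04,threshold=12)
print(r,w2b(b,current_position()),current_contact_force(),current_time())
shot("w10")
im=read_camera("scene")[:,:,::-1]; a=im[190:310,310:470]; cv2.imwrite("pics/scene10.png",cv2.resize(a,None,fx=5,fy=5,interpolation=2))
```

```text
True [[-25.75366015 -24.45411264  77.04762353]] [ 0.21302749 -2.27311406  1.33189893] 21.35
```

View pics/scene10.png

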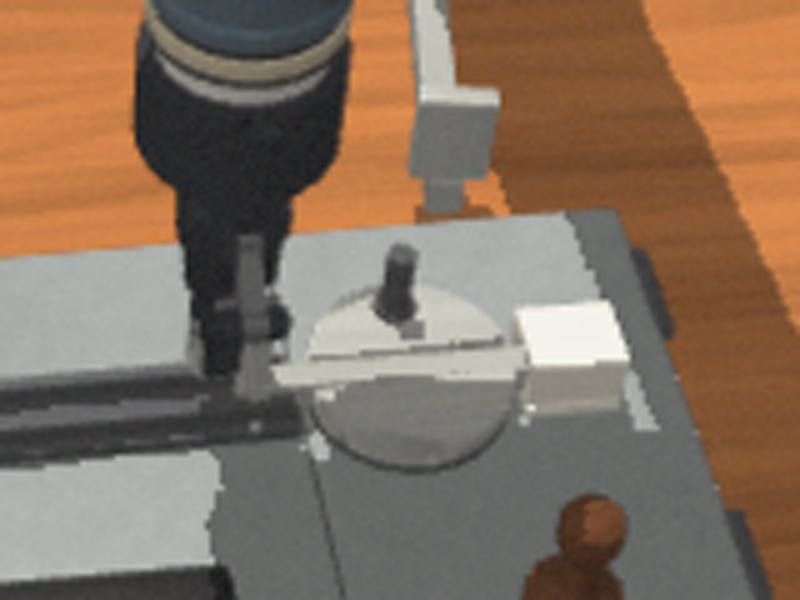

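View pics/w10.png

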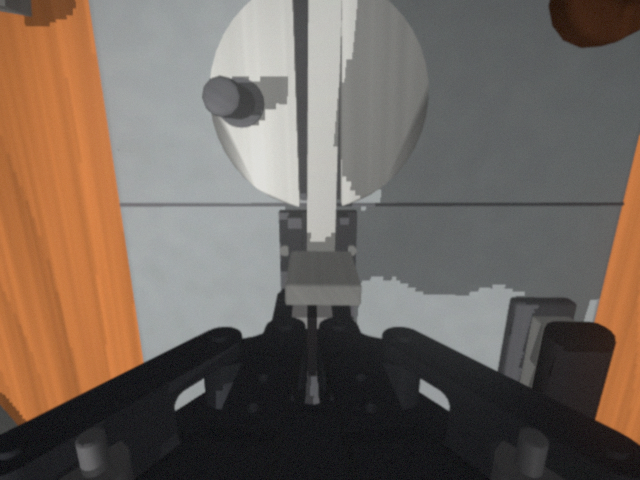

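It stopped at y = -24.5 against an expected -25. I push a little harder to confirm it is the hard stop, then retreat and look.

Run:
```python
from h import *
b=np.load("b.npy"); P=lambda *p:b2w(b,p)[0]
r=servo_line(P(-26,-12,77),vel=.025,threshold=20)
print(r,w2b(b,current_position()),current_contact_force(),current_time())
servo_line(P(-26,-60,77),vel=.12); print(current_contact_force())
servo_line(P(-26,-60,150),vel=.15)
servo_line(P(-100,-80,200),vel=.2)
shot("w11"); print(current_time())
im=read_camera("scene")[:,:,::-1]; cv2.imwrite("pics/scene11f.png",im); a=im[190:340,270:470]; cv2.imwrite("pics/scene11.png",cv2.resize(a,None,fx=4,fy=4,interpolation=2))
```

```text
True [[-25.768109   -24.9156862   76.96935536]] [-0.08309866 -3.52479642  1.85821221] 21.7917
[ 0.43759249 -0.22099642 -0.93944434]
23.525
```

View pics/scene11.png

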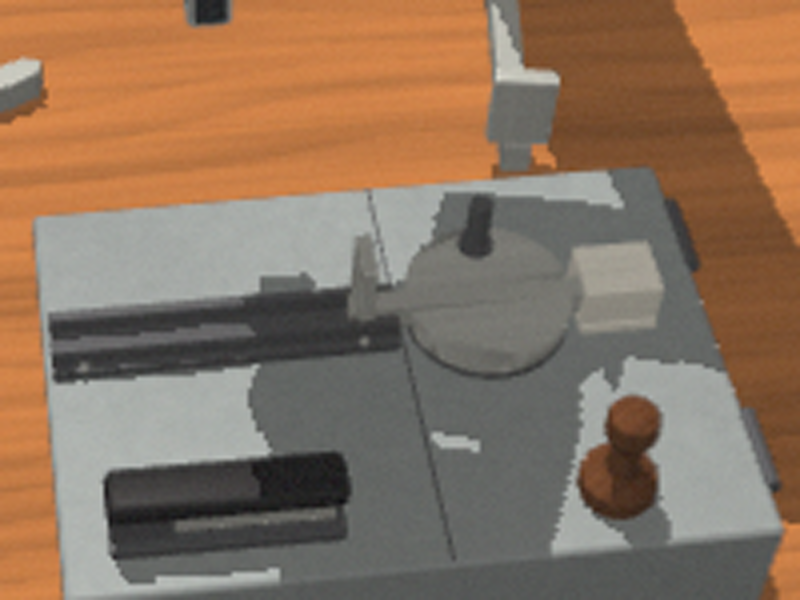

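View pics/w11.png

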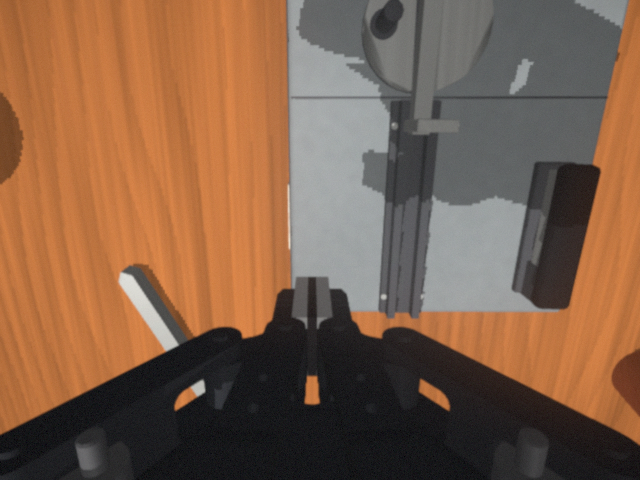

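Run:
```python
from h import *
b=np.load("b.npy"); a=np.load("pics/w11.npy"); W=camwrist(a[:3],a[3:]); S=camfix("scene")
T=[(-38,-14,136),(-12,-14,136),(-12,-6,136),(-38,-6,136)]
im=cv2.imread("pics/w11.png"); p=proj(b2w(b,T),*W); sc=8
c=cv2.resize(im[100:160,380:480],None,fx=sc,fy=sc,interpolation=2); cv2.polylines(c,[np.int32((p-[380,100])*sc+sc/2)],True,(0,0,255),1); cv2.imwrite("pics/tw.png",c)
im=cv2.imread("pics/scene11f.png"); p=proj(b2w(b,T),*S)
c=cv2.resize(im[230:290,330:430],None,fx=sc,fy=sc,interpolation=2); cv2.polylines(c,[np.int32((p-[330,230])*sc+sc/2)],True,(0,0,255),1); cv2.imwrite("pics/ts.png",c)
```

```text
(no output)
```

View pics/tw.png

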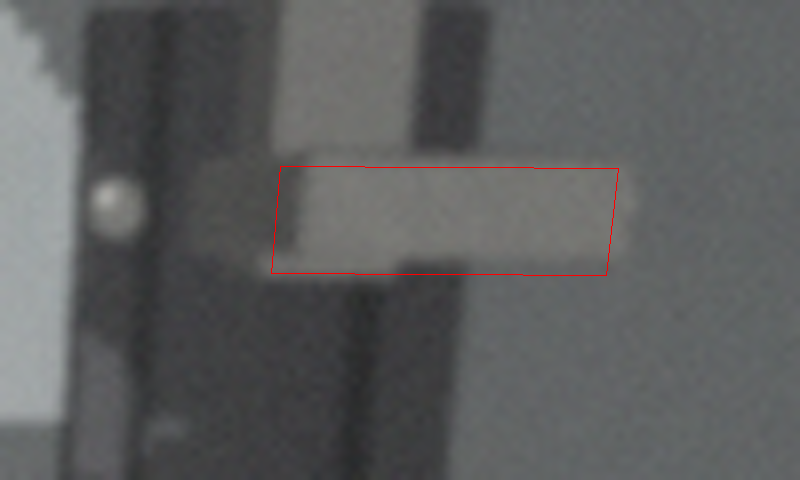

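View pics/ts.png

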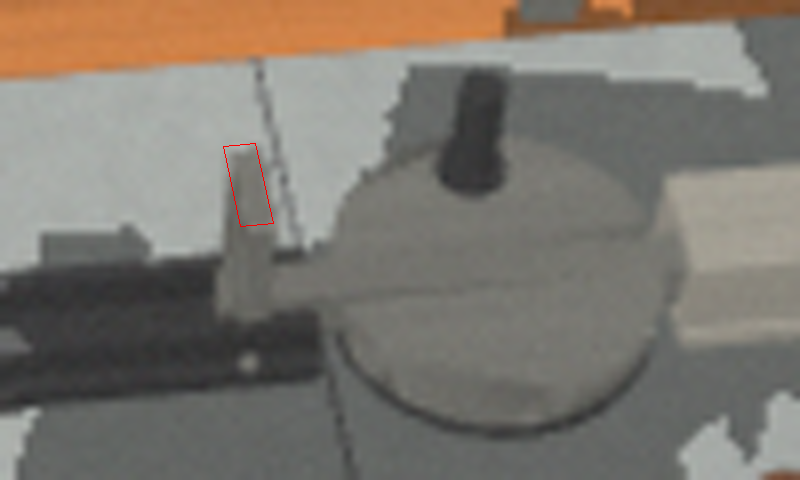

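The tab lies within about 1 mm of its home outline in both views, and a 20 N push did not advance it. I'm handing in.

Run:
```python
from h import *
print(current_time()); job_done()
```

```text
23.575
the job is handed in; nothing more can be done
```

The box is locked as far as my checks show: the bar went through the slot and is fully home in the keeper. I handed the job in at 23.6 s of the 54 s, with the arm clear of everything.

- **Disc:** I turned it by its post from about 0.93 rad to about -0.02, well within the roughly ±0.07 the bar allows. I overshot slightly (about -0.06) and pushed it back with a small nudge.
- **Bar:** I pushed the guide bar by its tab, with about 2 N until it stopped. It did not move further at a 20 N push. The tab then matched its home outline to about 1 mm in the wrist view and within 1–2 pixels in the scene view.
- **Bystanders:** The stapler, the stamp and the keeper-side desk bar look unmoved in the last scene picture. I did not measure the other things again, but the arm was never near them.
- **Did not go as expected:**
  - The shut fingertips sit about 29 mm higher than the reported TCP. My first pass therefore went over the post without touching it, and I found the true height with a light touch (about 4 N) on the box top.
  - On the first real push, the fingertip slipped to the post's corner at about 10 N. I backed off and re-centred.

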